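# Load the lid die and close it with the cover plate

### The arm

A 7-joint arm with a two-finger parallel gripper is mounted at the origin on the work surface; the furniture and walls round the work are solid. World frame = base frame: x ahead of the robot, y to its left, z up, the work surface at z = 0. Lengths are in m, angles in degrees, forces in N, time in s.
With the tool pointing down it reaches from about 0.4 to 0.875 m from the base axis. Payload 6.5 kg.
Tool frame: the origin (TCP) lies at the very end of the fingers, on their centre line; the grasp point (between the pads) lies 19 mm behind it (arm.pinch_z is the distance from the TCP to the grasp point, in m); z points along the fingers, y is the line along which they close (so a half turn about z gives the same grasp; the last joint's range is limited). The gripper opens to 85 mm and grips with 20 to 120 N. Pads are 22 mm wide; open, the fingers measure 114 mm over their backs; the gripper's body (76 mm by 85 mm) begins 54 mm behind the grasp point. The pads swing forward as they close: fully open they stand 13 mm farther back than shut.
Start: joints at [63.472, 30.733, -0.252, 88.115, 0.149, 61.152, -4.079], TCP at [0.251, -0.599, 0.231] pointing down, gripper open.
Joint ranges: [-154.64, 154.64], [-21.42, 123.67], [-72.66, 72.17], [13.99, 137.28], [-74.86, 254.86], [10.95, 109.41], [-158.01, 158.01]. Speed limits (degrees/s): [136.94, 136.94, 180, 180, 180, 180, 180].

### API

Orientations are given as a 3x3 rotation matrix whose columns are the frame's x, y, z axes.
In Python, from plant import arm, camera, get_calibration gives the robot as it stands. The module is installed in compiled form; this text tells all that it offers. Calls block until the motion is done:
- arm.reach(position, orientation): joint-space move of the TCP to a pose.
- arm.move_linear(position, vel=0.15, orientation=None, stop_force=None): straight line of the TCP; orientation=None keeps the orientation; vel is the mean speed in m/s. With stop_force (N) it stops when the force on the tool has changed by that much, and returns True; else False.
- arm.move_j(angles): joint-space move.
- arm.ungrasp() and arm.grab(): open the fingers fully, or close them until they stop; the grip force is fixed at half the most.
- arm.hold(seconds).
- arm.ik(position, orientation): joint angles nearest the present ones, or None.
- camera(name): name is "scene" or "top" or "wrist"; returns (picture, depth): 420x560x3 uint8, red, green, blue; 420x560 float32, m along the optical axis (not along the pixel's ray), 0 where there is no reading.
- get_calibration(name): a dict with "K" (3x3 intrinsics, pixels), "R" (3x3) and "t" (3): a world point X has camera coordinates R X + t. Camera axes: x right, y down, z forward; pixel columns grow to the right and rows downward; lengths in m; the calibration is good to about 2 mm. A picture is of the moment at which its call begins: read the wrist's pose just before it. get_calibration takes no time and is no camera call; for the wrist camera it gives the pose at the moment of the call.
A pose or a line that the arm cannot do raises arm.Unreachable and nothing moves.
- arm.close_job(): hands the job in; it is judged then, once.
Readings, each from a call of its own:
- arm.current_time(): time.
- arm.current_joint_positions(): joint angles.
- arm.current_joint_velocities(): joint speeds.
- arm.current_joint_efforts(): joint torques, N m.
- arm.current_position(): TCP position.
- arm.current_tool_rot(): TCP orientation.
- arm.current_wrist_force(): force on the tool from outside, world axes, zero at the start.
- arm.current_moment(): the same for the moment, N m.
- arm.current_grip_width(): opening from 0.0 (shut) to 1.0 (fully open).
- arm.current_finger_force(): force on a finger pad.
Only numpy, scipy, OpenCV 4.12 (cv2) and the standard library are available. Lean on these libraries where they do the work, as an engineer would, in place of code of your own. Each camera call takes 0.05 s, during which the arm holds its last target. There are 200 camera calls.

### The job

Load the lid die: without lifting the round metal blank off the deck, push it along until it drops flat into the round pocket. Then set the cover plate with the upright grip on the deck and slide it over the blank and under the sprung clip, square with the die, until its leading edge is home against the stop bar. Let go, and leave the jars round the work standing where they are.

Things in the scene. Friction and masses are not known exactly. Their poses are not given: they have to be found in the camera images.
- die: grey die block fixed to the table, 290 long x 120 wide, its flat deck 24 mm above the table. Origin on the table right under the centre of its round pocket; x along the block from the feed end (x = -185 mm) to the clip end (x = +105 mm), y across, z up. A steel stop bar, 7 mm above the deck and 120 wide, has its stop face at x = +75 mm; the clip's ears on it rise to 16 mm above the deck.
- pocket (a point): centre of the pocket's floor: a round pocket 84 mm across and 7 mm deep, its floor 17 mm above the table, with a 1 mm bevel at the mouth
- blank: round aluminium disc, 80 mm across, 6 mm thick, 0.12 kg; origin at the centre of its underside, z up. It starts lying on the deck at the feed side of the pocket, and seated it lies 1 mm below the deck.
- cover: flat steel plate, 130 (x) x 90 (y) x 5 mm, about 0.18 kg, with a black upright grip at its middle: 36 mm along x, 12 mm thick across y, top 37 mm above the plate's underside. Origin at the centre of the underside. The same either way round; the 130 mm side goes along the die, so that home its origin lies at die x = +10 mm, die y = 0. It starts on the table to the left of the die.
- clip (a joint): sprung clip on a pin across the die at die x = +92 mm: rad, 0 at rest, growing as its toe is lifted (light spring, about 2 N at the toe; the cover under it holds it at about 0.07). It is 76 mm wide; from its toe a lip turns up towards the feed end, to die x = +45 mm and about 9 mm above the deck, so that a plate slid along the deck lifts it by its edge with some 5 N.
- clip_toe (a point): underside of the clip's rounded toe, at rest 3 mm above the deck at die x = +62 mm
- jar_front: dark amber jar with black lid, 68 mm across, 78 high, in front of the die; origin at the centre of its underside; leave alone
- jar_left: dark amber jar with black lid, 68 mm across, 78 high, at the left of the table; origin at the centre of its underside; leave alone
- wax_jar: glass clip-top jar of wax, 93 x 74 x 88 mm, at the far right; origin at the centre of its underside; leave alone
There are look-alikes about, which are no part of the job. Of the things that look like the blank, the larger one is meant.

How it is judged (in metres and radians):
On the way, in this order (a step that is already met when the one before it is completed fails the run):
1. the blank lies flat in the pocket (horizontal distance between blank and pocket below 0.004 m and z of blank in the frame of die below 0.019 m and angle between blank's own z axis and vertical below 0.04 rad), for 0.2 s.
2. the cover is home under the clip (x of cover in the frame of die between 0.005 and 0.015 m and y of cover in the frame of die between -0.008 and 0.008 m and z of cover in the frame of die between 0.021 and 0.027 m and angle between cover's own z axis and vertical below 0.05 rad and angle between the x axis of cover and the x axis of die, either way round below 0.1 rad and value of joint clip above 0.03 rad), for 0.2 s.
At the end, for the whole second after the job is handed in: Blank flat in the pocket: centre within 4 mm, underside within 2 mm of the floor, tilt < 0.04 rad. Cover flat on the deck over it (height within 3 mm, tilt < 0.05 rad), within 5 mm of home along the die, 8 mm across, 0.10 rad of square, clip on it (> 0.03 rad). Both at rest (all of step 1 and all of step 2 and linear speed of each of cover, blank below 0.01 m/s); the robot touches nothing.
It fails at once if the blank is lifted more than 16 mm off the deck (z of blank in the frame of die above 0.04 m).
It fails at once if a jar is shifted by more than 30 mm or knocked over (distance of any of jar_front, jar_left, wax_jar from where it was at the start of the episode above 0.03 m or angle between any of jar_front, jar_left, wax_jar's own z axis and vertical above 0.5 rad).
It also fails if it takes over 61 s, if anything falls off the work surface, if the arm or the gripper's body presses on something with over 40 N, if the wrist force passes 120 N, or if a joint passes its speed limit or range.

## Working session

There is one attempt and no reset: what is moved stays moved. The work goes in short steps, each a Python script; the robot and the scene stay as the last script left them, time stands still between calls to the robot, and variables do not carry over. Pictures are saved under pics/ and viewed, at most 10 in all, crops included, and the job is handed in when it is done.

```bash
mkdir -p pics; python3 - <<'E'
from plant import arm,camera,get_calibration
import cv2,numpy as np
for n in("top","scene"):
    p,d=camera(n); cv2.imwrite(f"pics/{n}0.png",p[:,:,::-1]); np.savez(f"{n}0.npz",p=p,d=d,**get_calibration(n))
    c=get_calibration(n); print(n,np.round(c["K"],1).tolist(),np.round(c["R"],3).tolist(),np.round(c["t"],3))
print(arm.current_time(),arm.pinch_z,np.round(arm.current_tool_rot(),3).tolist())
E
```

```text
top [[429.6, 0.0, 279.4], [0.0, 429.6, 215.4], [0.0, 0.0, 1.0]] [[0.027, -1.0, -0.007], [-0.982, -0.025, -0.187], [0.187, 0.011, -0.982]] [-0.024  0.383  1.076]
scene [[506.6, 0.0, 275.0], [0.0, 506.6, 209.1], [0.0, 0.0, 1.0]] [[-0.577, -0.817, 0.011], [-0.43, 0.292, -0.855], [0.695, -0.497, -0.519]] [0.193 0.24  1.315]
0.1 0.0187 [[0.922, 0.387, -0.001], [0.387, -0.922, 0.001], [-0.0, -0.002, -1.0]]
```

View pics/top0.png

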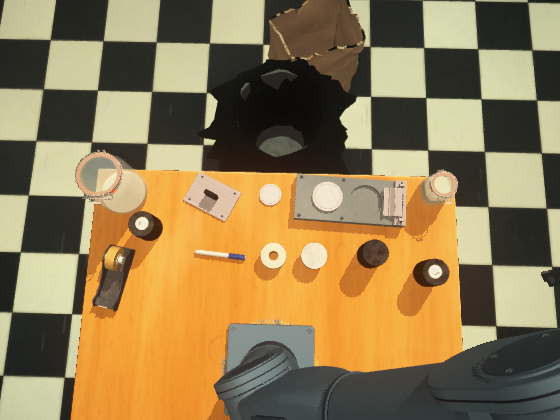

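View pics/scene0.png

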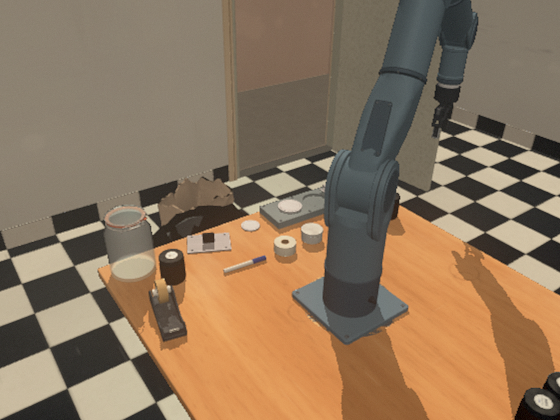

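The top view shows these blank look-alikes: disc on the deck (327,197), small disc on the table (270,195), white roll (314,256), and ring (273,256). I choose (327,197), the larger disc and the only one on the deck. The cover is at (212,196), the pocket near (366,198) and the clip at (397,200).

```bash
cat > h.py <<'E'
import numpy as np,cv2
def ray(px,c,z):
    px=np.atleast_2d(np.asarray(px,float)); K,R,t=c["K"],c["R"],c["t"]
    C=-R.T@t; d=np.c_[px,np.ones(len(px))]@np.linalg.inv(K).T@R
    return C+d*((z-C[2])/d[:,2])[:,None]
def cloud(d,c):
    v,u=np.mgrid[:d.shape[0],:d.shape[1]]
    P=np.stack([u*d,v*d,d],-1).reshape(-1,3)@np.linalg.inv(c["K"]).T
    return ((P-c["t"])@c["R"]).reshape(*d.shape,3)
E
python3 - <<'E'
from h import *
c=np.load("top0.npz");p,d=c["p"],c["d"];W=cloud(d,c)
z=W[...,2]
for u,v in[(327,197),(346,215),(366,198),(270,195),(195,190),(211,195),(230,205),(250,230),(398,200),(373,253),(440,185),(314,256)]:print((u,v),np.round(W[v,u],4),p[v,u])
roi=np.zeros(z.shape,bool);roi[165:235,285:415]=1
m=((z>.013)&roi).astype(np.uint8)
for nm,mm in(("block",m),):
    cs=cv2.findContours(mm,0,cv2.CHAIN_APPROX_NONE)[0];q=max(cs,key=cv2.contourArea)[:,0]
    w=ray(q,c,.024)[:,:2].astype(np.float32);r=cv2.minAreaRect(w);print(nm,r,np.round(cv2.boxPoints(r),4).tolist())
im=cv2.resize(p[165:235,180:460],None,fx=2.8,fy=2.8,interpolation=cv2.INTER_CUBIC)
cv2.imwrite("pics/crop1.png",im[:,:,::-1])
g=cv2.cvtColor(p,7)
print(g[196:199,300:410:4]); print("z row",np.round(z[198,290:415:3]*1000).astype(int))
E
```

```text
(327, 197) [ 0.4372 -0.1372  0.0274] [243 230 207]
(346, 215) [ 0.3907 -0.1872  0.0254] [167 156 134]
(366, 198) [ 0.4392 -0.2412  0.0184] [165 156 133]
(270, 195) [0.4439 0.0135 0.0063] [244 230 206]
(195, 190) [0.4524 0.2156 0.0072] [226 198 172]
(211, 195) [0.4333 0.1669 0.0343] [69 48 36]
(230, 205) [0.4139 0.1196 0.0057] [227 199 173]
(250, 230) [0.3484 0.0638 0.0008] [248 178  72]
(398, 200) [ 0.4313 -0.3201  0.0384] [227 202 175]
(373, 253) [ 0.2878 -0.2458  0.0755] [87 62 49]
(440, 185) [ 0.4605 -0.4119  0.0886] [236 229 188]
(314, 256) [ 0.2806 -0.1043  0.035 ] [241 227 193]
block ((0.4329932630062103, -0.19837996363639832), (0.291714072227478, 0.12393990904092789), 87.12895965576172) [[0.3637999892234802, -0.3409000039100647], [0.4875999987125397, -0.3472000062465668], [0.5022000074386597, -0.055799998342990875], [0.3783999979496002, -0.04960000142455101]]
[[170 169 169 177 231 231 232 231 233 230 213 157 156 154 156 157 154 159
  157 158  84 215 203 169 203 203 202 185]
 [169 168 169 179 231 231 232 231 231 229 213 154 156 155 154 159 156 157
  158 158  75 206 204 169 204 204 202 184]
 [171 169 168 179 231 232 231 231 231 229 223 156 156 154 156 158 158 157
  154 159  93 206 203 168 203 205 203 184]]
z row [-2  0 25 25 26 24 24 22 28 31 34 31 31 27 33 29 31 26 24 23 20 20 13 16
 17 16 16 15 14 16 12 23 31 32 34 41 35 37 31 -1  1  0]
```

View pics/crop1.png

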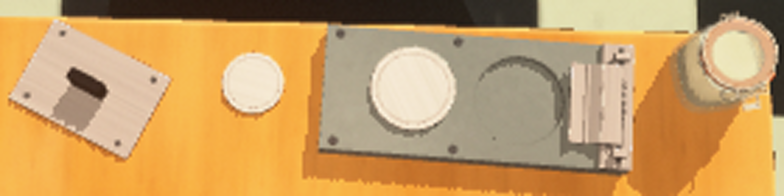

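The crop confirms it: the large disc sits on the deck at about (327,197). The pocket ring is at (366,199) and the clip at the right end. Next I'll take wrist views of the die and the cover.

```bash
cat >> h.py <<'E'
def down(yv):
    yv=np.r_[yv[:2],0]/np.linalg.norm(yv[:2]); z=np.array([0,0,-1.]); return np.c_[np.cross(yv,z),yv,z]
def pick(arm,pos,yv):
    best=None
    for s in(1,-1):
        R=down(np.array(yv)*s); q=arm.ik(pos,R)
        print(s,None if q is None else np.round(q,0))
        if q is not None and (best is None or abs(q[6])<best[0]): best=(abs(q[6]),R)
    return best[1]
def snap(camera,get_calibration,n,f):
    c=get_calibration(n);p,d=camera(n);np.savez(f+".npz",p=p,d=d,**c);cv2.imwrite(f"pics/{f}.png",p[:,:,::-1]);return c
E
python3 - <<'E'
from h import *
from plant import arm,camera,get_calibration
R=pick(arm,[.433,-.2,.33],[1,-.05]); arm.reach([.433,-.2,.33],R)
c=snap(camera,get_calibration,"wrist","w1"); print(np.round(c["K"],1).tolist(),-c["R"].T@c["t"],np.round(c["R"],3).tolist(),arm.current_position())
R=pick(arm,[.433,.16,.3],[1,-.05]); arm.reach([.433,.16,.3],R)
snap(camera,get_calibration,"wrist","w2"); print(arm.current_time())
E
```

```text
1 [ 41.   9. -24. 105.   4.  66.  13.]
-1 [ -35.   12.   63.  109.  -12.   66. -150.]
[[299.5, 0.0, 275.0], [0.0, 299.5, 209.6], [0.0, 0.0, 1.0]] [ 0.43618423 -0.12619929  0.47234828] [[0.999, -0.053, -0.001], [-0.051, -0.956, 0.289], [-0.016, -0.288, -0.957]] [ 0.43260229 -0.20149051  0.32960788]
1 [ 15.  12. -46. 109.  10.  63. -38.]
-1 [ 27.  16. -61. 108.  16.  65. 137.]
3.2
```

View pics/w1.png

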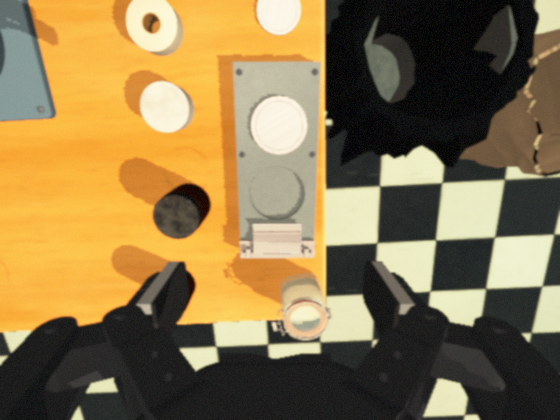

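View pics/w2.png

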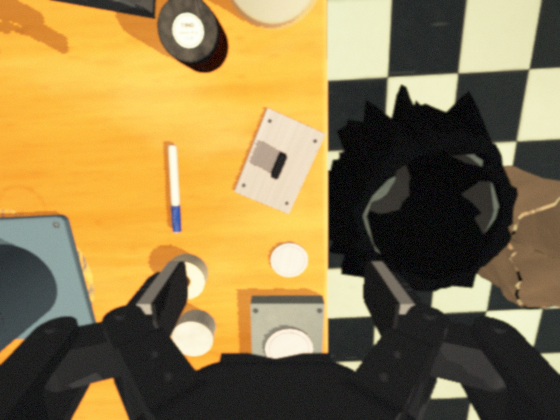

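w1 shows the die from (234,62) to (315,258), the blank at (279,124), the pocket at (276,190) and the clip at (277,238). w2 shows the cover at (279,161) with its grip at (277,166). Now I'll fit these.

```bash
python3 - <<'E'
from h import *
def big(m):
    cs=cv2.findContours(m.astype(np.uint8),0,cv2.CHAIN_APPROX_NONE)[0];return max(cs,key=cv2.contourArea)[:,0]
def roi(sh,u0,v0,u1,v1):
    r=np.zeros(sh[:2],bool);r[v0:v1,u0:u1]=1;return r
c=np.load("w1.npz");p=c["p"];hsv=cv2.cvtColor(p,cv2.COLOR_RGB2HSV);H,S,V=[hsv[...,i].astype(int) for i in range(3)]
print("S/V row150",S[150,226:332:3],V[150,226:332:3])
print("S/V col260",S[50:70,260],V[50:70,260])
m=(S<95)&(V>60)&roi(p.shape,228,55,324,264)
q=big(m);w=ray(q,c,.024)[:,:2].astype(np.float32);r=cv2.minAreaRect(w);B=cv2.boxPoints(r);print("die",r,np.round(B,4).tolist())
mb=(V>200)&(S<70)&roi(p.shape,240,90,318,160);q=big(mb);w=ray(q,c,.030)[:,:2].astype(np.float32);print("blank",cv2.minEnclosingCircle(w),cv2.fitEllipse(w))
g=cv2.GaussianBlur(cv2.cvtColor(p,7),(3,3),0)
e=(g<V.max())&(g<0.88*np.median(g[160:180,245:250]))&roi(p.shape,245,162,312,218)
qs=np.argwhere(e)[:,::-1];print("pocket dark px",len(qs),np.median(g[160:180,245:250]))
hc=cv2.HoughCircles(g[155:222,236:318],cv2.HOUGH_GRADIENT,1,50,param1=60,param2=10,minRadius=22,maxRadius=32)
if hc is not None:
    x,y,rr=hc[0,0];print("hough",x+236,y+155,rr,ray([x+236,y+155],c,.024))
c=np.load("w2.npz");p=c["p"];hsv=cv2.cvtColor(p,cv2.COLOR_RGB2HSV);H,S,V=[hsv[...,i].astype(int) for i in range(3)]
m=(S<85)&(V>130)&roi(p.shape,225,100,326,220);q=big(m);w=ray(q,c,.005)[:,:2].astype(np.float32);r=cv2.minAreaRect(w);print("cover",r,np.round(cv2.boxPoints(r),4).tolist())
m=(V<70)&roi(p.shape,255,135,300,195);q=big(m);w=ray(q,c,.030)[:,:2].astype(np.float32);print("grip",cv2.minAreaRect(w))
E
```

```text
S/V row150 [203 205 203 153  42  42  42  39  39  40  42  39  40  40  29  31  32  33
  34  32  30  29  42  40  39  40  39  37  36  43  68 188 165 151  27  33] [209 205 207 203 183 175 184 183 184 180 184 183 189 233 248 248 247 246
 245 249 249 248 232 185 181 177 175 177 172 173 195 250 252 192  48  46]
S/V col260 [182 182 189 187 184 190 195 195 186 187 169 121  68  42  39  37  37  39
  34  38] [252 252 252 251 249 235 220 214 218 218 216 210 199 194 194 192 195 195
 193 193]
die ((0.43493717908859253, -0.19724440574645996), (0.29128628969192505, 0.1211833506822586), 87.01780700683594) [[0.3668999969959259, -0.3395000100135803], [0.4878999888896942, -0.3458000123500824], [0.503000020980835, -0.054999999701976776], [0.38199999928474426, -0.04859999939799309]]
blank ((0.4405014216899872, -0.13496758043766022), 0.041305121034383774) ((0.4408584237098694, -0.1351514458656311), (0.07993855327367783, 0.08081933110952377), 133.77244567871094)
pocket dark px 376 173.0
hough 275.5 191.5 28.0 [[ 0.43082516 -0.23235171  0.024     ]]
cover ((0.43817126750946045, 0.17241819202899933), (0.12878575921058655, 0.08868609368801117), 63.8614501953125) [[0.3700000047683716, 0.13410000503063202], [0.4496000111103058, 0.09510000050067902], [0.5062999725341797, 0.21070000529289246], [0.42669999599456787, 0.24979999661445618]]
grip ((0.437857985496521, 0.1731703281402588), (0.033549509942531586, 0.009336723014712334), 63.35590744018555)
```

```bash
cat >> h.py <<'E'
O=np.array([.4328,-.2372]); ex=np.array([-.0519,-.9987]); ey=np.array([.9987,-.0519])
def D(x,y,z): return np.r_[O+x*ex+y*ey,z]
E
python3 - <<'E'
from h import *
from plant import arm,camera,get_calibration
b=np.array([-.1024,.0026]); u=-b/np.linalg.norm(b); n=np.array([-u[1],u[0]])
R=down(n[0]*ex+n[1]*ey)
s=lambda r,z:D(*(u*r),z)   # r: signed distance along the push line, 0 at pocket
arm.grab()
arm.reach(s(-.178,.08),R)
print("touch",arm.move_linear(s(-.178,.0265),.08,stop_force=6),arm.current_position())
print("stop",arm.move_linear(s(-.06,.0265),.06,stop_force=25),arm.current_position(),arm.current_wrist_force())
print("stop",arm.move_linear(s(-.048,.0265),.03,stop_force=25),arm.current_position(),s(-.048,.0265),arm.current_wrist_force())
arm.move_linear(s(-.075,.06),.15)
arm.reach(s(.03,.33),R)
snap(camera,get_calibration,"wrist","w3");print(arm.current_time())
im=cv2.imread("pics/w3.png");cv2.imwrite("pics/w3c.png",cv2.resize(im[0:280,180:380],None,fx=2.1,fy=2.1))
E
```

```text
touch False [ 0.44679191 -0.05962148  0.02668121]
stop False [ 0.43738136 -0.17738104  0.02649586] [ 1.71341593 -0.62344469  0.42602749]
stop False [ 0.43647237 -0.18954161  0.02648654] [ 0.43650717 -0.18934108  0.0265    ] [-0.87088575  0.08877854 -0.87679763]
10.2333
```

View pics/w3c.png

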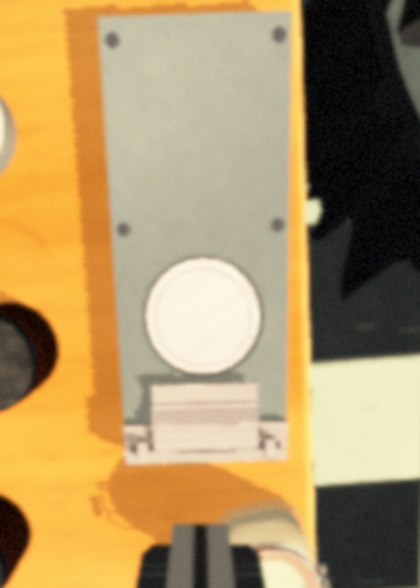

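```bash
python3 - <<'E'
from h import *
from plant import arm,camera,get_calibration
c=np.load("w3.npz");p=c["p"];W=cloud(c["d"],c);hsv=cv2.cvtColor(p,cv2.COLOR_RGB2HSV).astype(int)
m=((hsv[...,2]>200)&(hsv[...,1]<60));m[:118]=0;m[180:]=0;m[:,:240]=0;m[:,312:]=0
q=max(cv2.findContours(m.astype(np.uint8),0,1)[0],key=cv2.contourArea)[:,0]
ctr=ray(q,c,.023)[:,:2].astype(np.float32);e=cv2.fitEllipse(ctr);r=np.array(e[0])-O
P=W[m];P=P[abs(P[:,2]-.023)<.02];A=np.c_[P[:,:2]-P[:,:2].mean(0),np.ones(len(P))]
print("blank die xy",r@ex,r@ey,e[1],"plane",np.linalg.lstsq(A,P[:,2],rcond=None)[0],"deck z",np.median(W[40:100,245:300,2]))
ok=np.hypot(r@ex,r@ey)<.006
if ok:
    a=np.radians(63.6);yv=np.array([np.sin(a),-np.cos(a)]);R=down(yv);g=np.array([.438,.1728])
    arm.ungrasp();arm.reach([*g,.12],R)
    print("touch",arm.move_linear([*g,.012],.1,stop_force=10),arm.current_position())
    arm.grab();print("grip",arm.current_grip_width(),arm.current_finger_force(),arm.current_wrist_force())
    arm.move_linear([*g,.11],.15)
    print(arm.current_grip_width(),arm.current_finger_force(),arm.current_wrist_force())
    snap(camera,get_calibration,"scene","s4");print(arm.current_time())
E
```

```text
blank die xy -0.001759237506873601 -0.0003387750763678728 (0.07895717769861221, 0.07921609282493591) plane [-0.01002846 -0.00012615  0.02324147] deck z 0.02413019939480505
touch False [0.4384068  0.17301736 0.01246699]
grip 0.1242159515545892 59.20062839984894 [-0.22590998 -2.20427733  4.92096983]
0.12423527760686143 58.412779569625854 [-0.61537093  0.40686253 -2.56088628]
15.5417
```

The blank is seated: its top is 0.9 mm below the deck and its centre is within 2 mm. The cover is gripped, so I'll set it on the deck and slide it home.

```bash
python3 - <<'E'
from h import *
from plant import arm,camera,get_calibration
R=down(ey)
arm.reach(D(-.11,0,.11),R)
snap(camera,get_calibration,"wrist","w5")
arm.move_linear(D(-.11,0,.044),.1)
print("touch",arm.move_linear(D(-.11,0,.033),.02,stop_force=4),arm.current_position(),arm.current_wrist_force())
z=arm.current_position()[2]
print("stop",arm.move_linear(D(-.03,0,z),.06,stop_force=25),arm.current_position(),arm.current_wrist_force())
print("stop",arm.move_linear(D(.0,0,z),.04,stop_force=25),arm.current_position(),arm.current_wrist_force())
print("stop",arm.move_linear(D(.015,0,z),.02,stop_force=18),arm.current_position(),arm.current_wrist_force(),"die",(arm.current_position()[:2]-O)@np.c_[ex,ey])
print(arm.current_grip_width(),arm.current_time())
snap(camera,get_calibration,"wrist","w6")
im=cv2.imread("pics/w6.png");cv2.imwrite("pics/w6c.png",cv2.resize(im[60:420,130:430],None,fx=1.6,fy=1.6))
E
```

```text
touch True [ 0.4387091  -0.12757404  0.03626508] [-0.69440578 -0.17761008  6.35335698]
stop False [ 0.43434545 -0.20756336  0.03627872] [0.41513036 1.35806625 3.65336368]
stop False [ 0.43289138 -0.2362035   0.03626411] [0.39819417 7.60630134 5.80108594]
stop False [ 0.43234971 -0.24585763  0.03642032] [-0.42054709 20.92087681 11.06050168] die [ 8.66974843e-03 -3.71305542e-07]
0.12307125455704397 21.275
```

View pics/w6c.png

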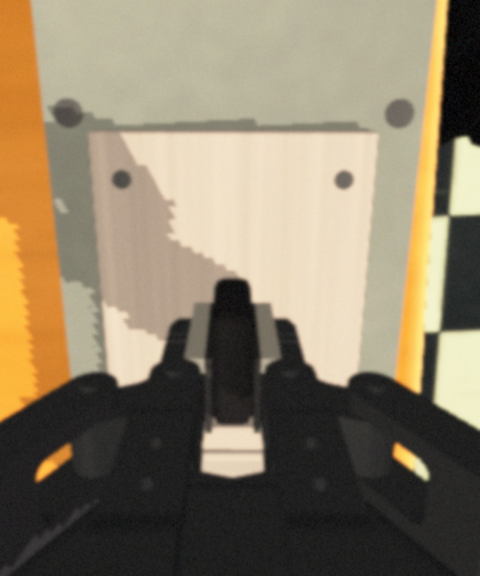

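The cover is square on the deck, with its trailing edge at crop row 131. Motion stopped at 21 N at die x ≈ 9 mm, which matches the stop. I'll release and check.

```bash
python3 - <<'E'
from h import *
from plant import arm,camera,get_calibration
R=down(ey)
arm.ungrasp(); p=arm.current_position(); arm.move_linear([p[0],p[1],.13],.1); arm.reach(D(-.02,0,.33),R)
c=snap(camera,get_calibration,"wrist","w7");print(arm.current_time())
c=np.load("w7.npz");p=c["p"];hsv=cv2.cvtColor(p,cv2.COLOR_RGB2HSV).astype(int);W=cloud(c["d"],c)
def px(X): q=c["K"]@(c["R"]@X+c["t"]);return q[:2]/q[2]
uv=np.array([px(D(x,y,.029)) for x in(-.08,.1) for y in(-.055,.055)]);u0,v0=uv.min(0).astype(int);u1,v1=uv.max(0).astype(int);print(u0,v0,u1,v1)
m=(hsv[...,2]>195)&(hsv[...,1]<70);r=np.zeros_like(m);r[v0:v1,u0:u1]=1
q=max(cv2.findContours((m&r).astype(np.uint8),0,1)[0],key=cv2.contourArea)[:,0]
w=(ray(q,c,.029)[:,:2]-O)@np.c_[ex,ey];print("bright extents x",w[:,0].min(),w[:,0].max(),"y",w[:,1].min(),w[:,1].max())
for x in(-.05,-.04,.0,.03,.04):
  for y in(-.03,.03):
    a=np.round(px(D(x,y,.029))).astype(int);print(x,y,np.round(np.median(W[a[1]-2:a[1]+3,a[0]-2:a[0]+3,2]),4))
cv2.imwrite("pics/w7c.png",cv2.resize(p[max(v0-40,0):v1+40,max(u0-40,0):u1+40,::-1],None,fx=3,fy=3)[:600,:800])
E
```

```text
23.9917
238 129 315 246
bright extents x -0.05622176687128871 0.09778750858534181 y -0.05844581533259504 0.05827926310153429
-0.05 -0.03 0.029
-0.05 0.03 0.0293
-0.04 -0.03 0.0291
-0.04 0.03 0.0293
0.0 -0.03 0.0291
0.0 0.03 0.0288
0.03 -0.03 0.0291
0.03 0.03 0.0291
0.04 -0.03 0.0289
0.04 0.03 0.0289
```

View pics/w7c.png

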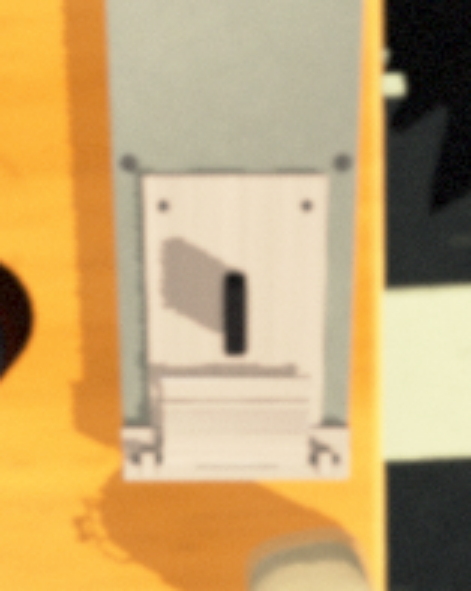

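The cover lies flat with its top at 29 mm and its trailing edge at about -56 mm, so its origin is at about +9 mm. It is square, and its leading edge is under the clip (crop row 370). I'll hand it in.

```bash
python3 -c "
from plant import arm
print(arm.close_job(),arm.current_time())"
```

```text
the job is handed in; nothing more can be done
the job is handed in; nothing more can be done
```

The job is handed in, with no verdict returned: at my last check the blank lay flat in the pocket, the cover was square under the clip at about die x = +9 mm, and the gripper was clear of the work; I steered clear of the jars but did not re-measure them.

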